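# Run feijoas from the hopper into a punnet

## Task

Slide the gate under the hopper partly open to let four, five or six of the nine feijoas drop into the punnet on the scale below, then slide the gate fully shut so that the rest stay in the hopper for the next punnet. Spill none, and leave the bowl, the spare punnets and the flask where they stand.

Things in the scene. Friction and masses are not known exactly. Their poses are not given: they have to be found in the camera images.
- gate (a joint): How far the slide gate is open, m: 0 = fully shut on its end stop, 0.14 = fully open. A level steel sheet under the hopper's mouth, top face 134 mm above the table, on which the fruit lies. It slides along the hopper's -y to open, stays where left; friction about 3 N plus drag of the fruit. The gap starts (at 0.004) at the mouth's +y end and grows towards -y.
- gate_handle (a point): Grip on the gate's -y end: upright black plastic plate 90 (hopper's x) x 14 (y, slide direction) x 50 mm, 134 to 184 mm above the table. Point: centre of width and thickness, 164 mm above the table; hopper's axes; moves with the gate; 187 mm from the hopper's centre when shut. A 3 mm steel flange, 40 mm tall, backs it on the hopper side. Hopper wall 108 mm away when shut; outer side free.
- hopper: Steel bench hopper, fixed on four legs, open top. Origin on the table under its mouth's centre, z up. Mouth 140 (x) x 150 mm (y); upright throat 136 to 190 mm above the table, then walls flare on +x, -x, +y to a rim at 270 mm (248 mm wide; y from -79 to +144 mm); the -y wall stays upright. Legs 20 mm square at x +-115, y +-90 mm. The gate opens towards -y.
- punnet: Loose clear-plastic punnet, empty at the start, 160 (x) x 190 (y) x 55 mm, walls 3 mm, 30 g, on the scale under the hopper's mouth. Origin at the centre of its underside, 50 mm above the table; its rim is at 105 mm, 18 mm below the gate's channels.
- scale: Flat bench scale, fixed, 186 x 206 mm, platform 50 mm above the table, under the hopper. Origin on the table under the platform's centre. It does not sink noticeably.
- bowl: Bystander: loose steel bowl, 170 mm wide, 60 mm tall. Origin at the centre of its underside.
- spare_punnets: Bystander: loose stack of empty punnets, 160 x 190 mm, 82 mm tall. Origin at the centre of its underside.
- flask: Bystander: loose drinking flask, 68 mm wide, 200 mm tall. Origin at the centre of its underside.
- carton: Bystander: filled open carton, fixed, 220 x 260 mm, about 215 mm tall with its flaps. Origin at the centre of its underside.
- feijoa0_mid (a point): Centre of feijoa 0: a loose green oblong fruit, 60 mm long (its x) and 38 mm thick, 55 g. All nine are alike and start heaped in the hopper, centres 153 to 195 mm above the table; in the punnet, about 70 to 110 mm. They start to drop with the gate 40 to 60 mm open, one to three at a time as it opens further; fully open, all drop.
- feijoa1_mid (a point): Centre of feijoa 1: a loose green oblong fruit, 60 mm long (its x) and 38 mm thick, 55 g. Like feijoa 0.
- feijoa2_mid (a point): Centre of feijoa 2: a loose green oblong fruit, 60 mm long (its x) and 38 mm thick, 55 g. Like feijoa 0.
- feijoa3_mid (a point): Centre of feijoa 3: a loose green oblong fruit, 60 mm long (its x) and 38 mm thick, 55 g. Like feijoa 0.
- feijoa4_mid (a point): Centre of feijoa 4: a loose green oblong fruit, 60 mm long (its x) and 38 mm thick, 55 g. Like feijoa 0.
- feijoa5_mid (a point): Centre of feijoa 5: a loose green oblong fruit, 60 mm long (its x) and 38 mm thick, 55 g. Like feijoa 0.
- feijoa6_mid (a point): Centre of feijoa 6: a loose green oblong fruit, 60 mm long (its x) and 38 mm thick, 55 g. Like feijoa 0.
- feijoa7_mid (a point): Centre of feijoa 7: a loose green oblong fruit, 60 mm long (its x) and 38 mm thick, 55 g. Like feijoa 0.
- feijoa8_mid (a point): Centre of feijoa 8: a loose green oblong fruit, 60 mm long (its x) and 38 mm thick, 55 g. Like feijoa 0.

How it is judged:
On the way:
1. The gate has been slid open by more than 25 mm (value of joint gate above 0.025 m), for 0.1 s.
At the end, for the whole second after the job is handed in: The gate is shut (within 8 mm of its end stop), the punnet stands level and still on the scale with four, five or six feijoas in it (by the weight on the scale: 30 g plus 55 g each), and every other feijoa is still in the hopper; none lies anywhere else (value of joint gate below 0.008 m and contact force between punnet and scale between 2.183 and 3.801 N and angle between punnet's own z axis and vertical below 0.1 rad and linear speed of punnet below 0.02 m/s and ((height (world z) of feijoa0_mid between 0.06 and 0.125 m and x of feijoa0_mid in the frame of punnet between -0.075 and 0.075 m and y of feijoa0_mid in the frame of punnet between -0.092 and 0.092 m) or (height (world z) of feijoa0_mid above 0.14 m and x of feijoa0_mid in the frame of hopper between -0.125 and 0.125 m and y of feijoa0_mid in the frame of hopper between -0.08 and 0.145 m)) and ((height (world z) of feijoa1_mid between 0.06 and 0.125 m and x of feijoa1_mid in the frame of punnet between -0.075 and 0.075 m and y of feijoa1_mid in the frame of punnet between -0.092 and 0.092 m) or (height (world z) of feijoa1_mid above 0.14 m and x of feijoa1_mid in the frame of hopper between -0.125 and 0.125 m and y of feijoa1_mid in the frame of hopper between -0.08 and 0.145 m)) and ((height (world z) of feijoa2_mid between 0.06 and 0.125 m and x of feijoa2_mid in the frame of punnet between -0.075 and 0.075 m and y of feijoa2_mid in the frame of punnet between -0.092 and 0.092 m) or (height (world z) of feijoa2_mid above 0.14 m and x of feijoa2_mid in the frame of hopper between -0.125 and 0.125 m and y of feijoa2_mid in the frame of hopper between -0.08 and 0.145 m)) and ((height (world z) of feijoa3_mid between 0.06 and 0.125 m and x of feijoa3_mid in the frame of punnet between -0.075 and 0.075 m and y of feijoa3_mid in the frame of punnet between -0.092 and 0.092 m) or (height (world z) of feijoa3_mid above 0.14 m and x of feijoa3_mid in the frame of hopper between -0.125 and 0.125 m and y of feijoa3_mid in the frame of hopper between -0.08 and 0.145 m)) and ((height (world z) of feijoa4_mid between 0.06 and 0.125 m and x of feijoa4_mid in the frame of punnet between -0.075 and 0.075 m and y of feijoa4_mid in the frame of punnet between -0.092 and 0.092 m) or (height (world z) of feijoa4_mid above 0.14 m and x of feijoa4_mid in the frame of hopper between -0.125 and 0.125 m and y of feijoa4_mid in the frame of hopper between -0.08 and 0.145 m)) and ((height (world z) of feijoa5_mid between 0.06 and 0.125 m and x of feijoa5_mid in the frame of punnet between -0.075 and 0.075 m and y of feijoa5_mid in the frame of punnet between -0.092 and 0.092 m) or (height (world z) of feijoa5_mid above 0.14 m and x of feijoa5_mid in the frame of hopper between -0.125 and 0.125 m and y of feijoa5_mid in the frame of hopper between -0.08 and 0.145 m)) and ((height (world z) of feijoa6_mid between 0.06 and 0.125 m and x of feijoa6_mid in the frame of punnet between -0.075 and 0.075 m and y of feijoa6_mid in the frame of punnet between -0.092 and 0.092 m) or (height (world z) of feijoa6_mid above 0.14 m and x of feijoa6_mid in the frame of hopper between -0.125 and 0.125 m and y of feijoa6_mid in the frame of hopper between -0.08 and 0.145 m)) and ((height (world z) of feijoa7_mid between 0.06 and 0.125 m and x of feijoa7_mid in the frame of punnet between -0.075 and 0.075 m and y of feijoa7_mid in the frame of punnet between -0.092 and 0.092 m) or (height (world z) of feijoa7_mid above 0.14 m and x of feijoa7_mid in the frame of hopper between -0.125 and 0.125 m and y of feijoa7_mid in the frame of hopper between -0.08 and 0.145 m)) and ((height (world z) of feijoa8_mid between 0.06 and 0.125 m and x of feijoa8_mid in the frame of punnet between -0.075 and 0.075 m and y of feijoa8_mid in the frame of punnet between -0.092 and 0.092 m) or (height (world z) of feijoa8_mid above 0.14 m and x of feijoa8_mid in the frame of hopper between -0.125 and 0.125 m and y of feijoa8_mid in the frame of hopper between -0.08 and 0.145 m))); the robot touches nothing.
It fails at once if A feijoa is spilled off the scale or onto the table (height (world z) of any of feijoa0_mid, feijoa1_mid, feijoa2_mid, feijoa3_mid, feijoa4_mid, feijoa5_mid, feijoa6_mid, feijoa7_mid, feijoa8_mid below 0.045 m).
It fails at once if The bowl, the spare punnets or the flask is shifted by more than 30 mm (distance of any of bowl, spare_punnets, flask from where it was at the start of the episode above 0.03 m).
It also fails if it takes over 48 s, if anything falls off the work surface, if the arm or the gripper's body presses on something with over 40 N, if the wrist force passes 120 N, or if a joint passes its speed limit or range.

## Robot

A 6-joint arm with a two-finger parallel gripper is mounted at the origin on the work surface. World frame = base frame: x ahead of the robot, y to its left, z up, the work surface at z = 0. Lengths are in m, angles in rad, forces in N, time in s.
With the tool pointing down it reaches from about 0.325 to 0.85 m from the base axis. Payload 15.5 kg.
Tool frame: the origin (TCP) lies on the centre line of the jaws, within the pads' length; the fingertips stand arm.tip_extent ahead of it and the grasp point (between the pads) lies 5 mm behind it (arm.tip_extent is the distance from the TCP to the fingertips, in m); y points along the fingers, z is the direction in which the jaws open and shut, and the axes are right-handed (so a half turn about y gives the same grasp; the last joint's range is limited). The gripper opens to 91 mm and grips with 3 to 60 N. Pads are 32 mm wide; open, the fingers measure 118 mm over their backs; the gripper's body (76 mm by 178 mm) begins 60 mm behind the grasp point.
Start: joints at [-1.21, 0.494, 1.345, -0, 1.302, -0.096], TCP at [0.275, -0.561, 0.228] pointing down, gripper open.
Joint ranges: [-2.91, 2.91], [-0.82, 2.16], [0.22, 2.67], [-1.22, 4.37], [0.12, 2.79], [-3.08, 3.08]. Speed limits (rad/s): [1.89, 1.89, 2.57, 3.01, 3.01, 3.01].

## Interface

Orientations are given as a unit quaternion [w, x, y, z].
In Python, from rig import sensors, viewer, hand_in, arm gives the robot as it stands.
- The arm moves only by the shell command python3 -m creep 'ROWS' [FORCE]. ROWS is JSON, a list of rows, each a list of 3 entries, a list of its own where there are three numbers: the shift along the tool's x, y, z in mm, then the turn, a rotation vector about the tool's x, y, z in degrees, then the opening, from -1 (shut) to 1 (fully open), so that 0 is half open. In form: [[[x, y, z], [rx, ry, rz], claw], ...]. A call has 1 to 5 rows; each row is the pose to reach, as a shift and turn from the pose commanded when the call began, along the tool's axes at that moment; what a row does not reach only later rows make up. A row lasts 1/8 s, in which the tool goes at most 62.5 mm and 10.7 degrees, less where a joint would pass 70% of its speed; a pose out of reach is approached as far as the arm can. A call with a gripper value outside its range is refused whole. The fingers move at their own pace and stop on an object; FORCE is the grip in N (left out, the last holds). Time passes only in rows, so rows that repeat a pose let the fingers close. It gives the time, the measured TCP pose, the force and the opening at its end, in the units of the state.
- sensors.observe(): the state, without advancing time (a new reading comes with each control period).
- viewer.get_image(name): name is "scene" or "top"; returns a dict with "frame" (400x640x3 uint8, blue, green, red), "z_map" (400x640 float32, m along the optical axis (not along the pixel's ray), 0 where there is no reading), "intrinsics" (3x3 intrinsics, pixels), "rvec" (rotation vector, rad) and "tvec" (3), from world to camera coordinates, as OpenCV has them. Camera axes: x right, y down, z forward; pixel columns grow to the right and rows downward; lengths in m; the calibration is good to about 2 mm. A picture is of the moment at which its call begins.
- hand_in(): hands the job in, once; it reports no verdict.
The state is a dict: "time": time; "joint_positions": joint angles; "dq": joint speeds; "joint_efforts": joint torques, N m; "position": TCP position; "tcp_rot": TCP orientation; "wrist_force": force on the tool from outside, world axes, zero at the start; "moment": the same for the moment, N m; "gripper_width": finger opening in m.
Only numpy, scipy, OpenCV 4.12 (cv2) and the standard library are available. Lean on these libraries where they do the work, as an engineer would, in place of code of your own. Each camera call takes 0.05 s, during which the arm holds its last target. There are 200 camera calls.

## Working session

There is one attempt and no reset: what is moved stays moved. The work goes in short steps, Python scripts to look and compute and a shell command to move; the robot and the scene stay as the last step left them, time stands still between calls to the robot, and variables do not carry over. Pictures are saved under pics/ and viewed, about 8 in all and at most 12, crops included, and the job is handed in when it is done.

```bash
mkdir -p pics; cat > h.py <<'E'
import numpy as np, cv2
from rig import sensors, viewer, hand_in, arm
from scipy.spatial.transform import Rotation as R
def cam(n):
    d=viewer.get_image(n); return d
def world(d):
    K=d['intrinsics'];Rm=cv2.Rodrigues(np.array(d['rvec'],float))[0];t=np.array(d['tvec'],float).reshape(3)
    z=d['z_map'];v,u=np.mgrid[:z.shape[0],:z.shape[1]]
    c=np.stack([(u-K[0][2])/K[0][0]*z,(v-K[1][2])/K[1][1]*z,z],-1)
    w=(c-t)@Rm; w[z==0]=np.nan
    return w
def rot():
    q=sensors.observe()['tcp_rot'];return R.from_quat([q[1],q[2],q[3],q[0]])
E
python3 - <<'E'
from h import *
for n in('scene','top'):
    d=cam(n);cv2.imwrite(f'pics/{n}0.png',d['frame']);np.save(f'{n}0.npy',world(d))
s=sensors.observe();print(s,arm.tip_extent);print(rot().as_matrix().round(3))
E
```

```text
{'time': 0.1, 'joint_positions': array([-1.21050650e+00,  4.94136082e-01,  1.34608583e+00, -7.73939838e-06,
        1.30247548e+00, -9.55127635e-02]), 'dq': array([-1.10426126e-03, -2.38899269e-03, -1.19527895e-03,  2.06920161e-04,
        1.74326127e-04, -3.45003398e-05]), 'joint_efforts': array([ 1.79373033e-03, -8.80242419e+01, -3.82544053e+01,  7.07546202e-02,
        4.81663202e-02, -6.43940939e-05]), 'position': array([ 0.27499116, -0.56088593,  0.22738288]), 'tcp_rot': array([ 0.15970568, -0.15981403,  0.68920946, -0.68843583]), 'wrist_force': array([-0.47485983,  0.66376336,  0.62417523]), 'moment': array([-0.03468237,  0.03840879, -0.04461974]), 'gripper_width': 0.09097021132028989} 0.014
[[-0.898 -0.     0.44 ]
 [-0.44   0.001 -0.898]
 [-0.    -1.    -0.001]]
```

View pics/scene0.png

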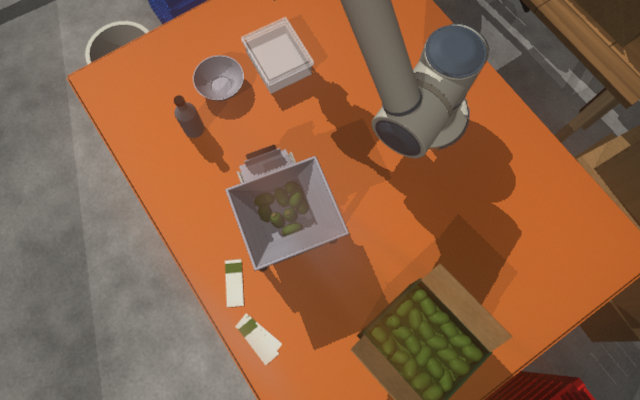

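View pics/top0.png

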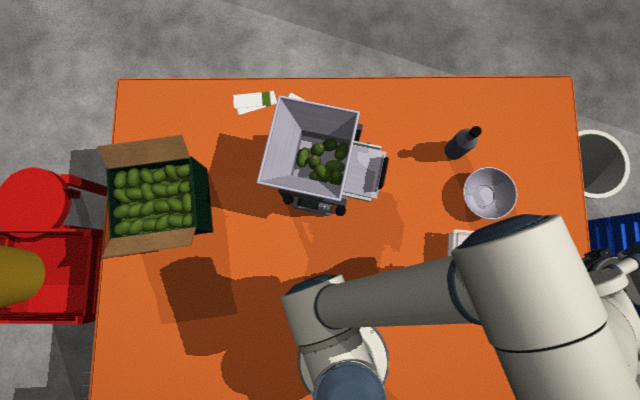

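The scene view shows the hopper rim with corners near (228,190), (315,158), (347,233) and (257,268), and the gate handle near (263,155). In the top view the handle is at (381,170), with the flask at (462,143) and the bowl at (490,193). Next I'll measure the rim and handle from depth.

```bash
python3 - <<'E'
from h import *
for n in('scene0','top0'):
    w=np.load(n+'.npy');im=cv2.imread(f'pics/{n}.png')
    m=np.nan_to_num((w[...,2]>.262)&(w[...,2]<.28)&(w[...,0]>.35)&(w[...,0]<.95)).astype(np.uint8)
    k,l,st,c=cv2.connectedComponentsWithStats(m); 
    sel=w[m>0][:,:2]
    # keep the largest cluster around median
    med=np.median(sel,0); sel=sel[np.linalg.norm(sel-med,axis=1)<.22]
    r=cv2.minAreaRect(sel.astype(np.float32)*1000);print(n,'rim',len(sel),med,r,cv2.boxPoints(r).round(0).tolist())
    mx=im.max(-1).astype(int)
    h=(w[...,2]>.165)&(w[...,2]<.19)&(mx<75)
    h=h&(np.linalg.norm(w[...,:2]-med,axis=-1)<.33)&(np.linalg.norm(w[...,:2]-med,axis=-1)>.12)
    p=w[h];
    if len(p): print('handle',len(p),np.median(p,0),cv2.minAreaRect(p[:,:2].astype(np.float32)*1000), np.argwhere(h).mean(0))
w=np.load('top0.npy')
for nm,(u,v) in dict(flask=(455,150),cap=(475,131),bowl=(485,195),spare=(460,240)).items(): print(nm,w[v,u].round(3))
w=np.load('scene0.npy')
for nm,(u,v) in dict(flask=(192,120),cap=(180,101),bowl=(222,85),spare=(277,52)).items(): print(nm,w[v,u].round(3))
E
```

```text
scene0 rim 1631 [0.61824432 0.11687507] ((614.58984375, 101.07070922851562), (231.48550415039062, 256.2535095214844), 77.78121185302734) [[465.0, 15.0], [715.0, -39.0], [764.0, 187.0], [514.0, 241.0]]
handle 1 [ 0.65982034 -0.0009468   0.16637078] ((659.8203125, -0.9468022584915161), (0.0, 0.0), 0.0) [201. 255.]
top0 rim 1524 [0.6335074  0.12921164] ((616.2598876953125, 101.63954162597656), (231.7715301513672, 256.6329650878906), 77.73297882080078) [[466.0, 16.0], [717.0, -39.0], [766.0, 188.0], [515.0, 242.0]]
handle 590 [0.54896997 0.01304371 0.1828375 ] ((540.6575927734375, 18.81280517578125), (186.6924591064453, 302.41766357421875), 41.31117630004883) [175.67966102 340.71016949]
flask [ 0.661 -0.356  0.083]
cap [ 0.684 -0.376  0.199]
bowl [ 0.529 -0.475  0.002]
spare [ 0.375 -0.358  0.082]
flask [ 0.679 -0.346  0.12 ]
cap [ 0.682 -0.374  0.2  ]
bowl [ 0.521 -0.474 -0.002]
spare [ 0.318 -0.429  0.08 ]
```

```bash
python3 - <<'E'
from h import *
y=np.array([.212,.977]);x=np.array([.977,-.212]);o=np.array([.6086,.0696])
for n in('scene0','top0'):
    w=np.load(n+'.npy')
    L=np.stack([(w[...,:2]-o)@x,(w[...,:2]-o)@y,w[...,2]],-1)
    m=(abs(L[...,0])<.1)&(L[...,1]<-.1)&(L[...,1]>-.25)&(L[...,2]>.172)&(L[...,2]<.2)
    p=L[m];print(n,len(p),np.percentile(p,[2,50,98],axis=0).round(4).tolist() if len(p) else '')
    m=(abs(L[...,0])<.1)&(L[...,1]<-.1)&(L[...,1]>-.25)&(L[...,2]>.12)
    p=L[m];print(len(p),np.percentile(p,[2,50,98],axis=0).round(4).tolist())
print('handle',o-.191*y)
# tool: rot
print('yaw of tool z (deg)',np.degrees(np.arctan2(*rot().as_matrix()[[1,0],2])),'hopper y',np.degrees(np.arctan2(y[1],y[0])))
E
```

```text
scene0 192 [[-0.044, -0.1937, 0.1725], [-0.0018, -0.1844, 0.1813], [0.0435, -0.1772, 0.1879]]
1206 [[-0.0814, -0.1912, 0.1267], [-0.0006, -0.1683, 0.1353], [0.0788, -0.1366, 0.1857]]
top0 181 [[-0.0448, -0.1943, 0.1723], [0.0004, -0.1856, 0.1818], [0.0428, -0.1779, 0.1871]]
1713 [[-0.0845, -0.1911, 0.1271], [-0.0021, -0.1457, 0.134], [0.0826, -0.102, 0.184]]
handle [ 0.568108 -0.117007]
yaw of tool z (deg) -63.88431446515763 hopper y 77.7571404274972
```

```bash
python3 -m creep '[[[-40,-20,-24],[0,8,0],1],[[-88,-33,-52],[0,16,0],1],[[-136,-33,-80],[0,24,0],1],[[-184,-33,-108],[0,32,0],1],[[-232,-33,-136],[0,38.4,0],1]]'; python3 - <<'E'
from h import *
s=sensors.observe();d=np.array([.568,-.116,.26])-s['position'];print(s['time'],s['position'],(rot().inv().apply(d)*1000).round(1),rot().as_matrix().round(3).tolist())
E
```

```text
time: 0.72
position: [0.4242, -0.3353, 0.2608]
tcp_rot: [-0.077, 0.077, 0.703, -0.703]
wrist_force: [1.2, -0.4, 0.7]
gripper_width: 0.0912
0.725 [ 0.42422538 -0.33527971  0.26080806] [ -92.8    0.8 -245.3] [[-0.976, -0.0, -0.217], [0.217, 0.0, -0.976], [0.0, -1.0, -0.0]]
```

```bash
python3 -m creep '[[[-20,0,-52],[0,0,0],1],[[-40,0,-106],[0,0,0],1],[[-60,0,-160],[0,0,0],1],[[-80,0,-212],[0,0,0],1],[[-93,0,-245],[0,0,0],1]]';  python3 - <<'E'
from h import *
d=cam('scene');cv2.imwrite('pics/scene1.png',cv2.resize(d['frame'][100:300,140:440],(780,520)))
s=sensors.observe();d=np.array([.568,-.116,.166])-s['position'];print(s['time'],s['position'],(rot().inv().apply(d)*1000).round(1),rot().as_matrix().round(3).tolist())
E
```

```text
time: 1.35
position: [0.5674, -0.115, 0.2606]
tcp_rot: [-0.075, 0.075, 0.703, -0.703]
wrist_force: [0.2, 0.1, -0.7]
gripper_width: 0.0912
1.4 [ 0.56903373 -0.11247861  0.26057938] [ 0.3 94.6  3.8] [[-0.978, 0.0, -0.21], [0.21, 0.001, -0.978], [-0.0, -1.0, -0.002]]
```

View pics/scene1.png

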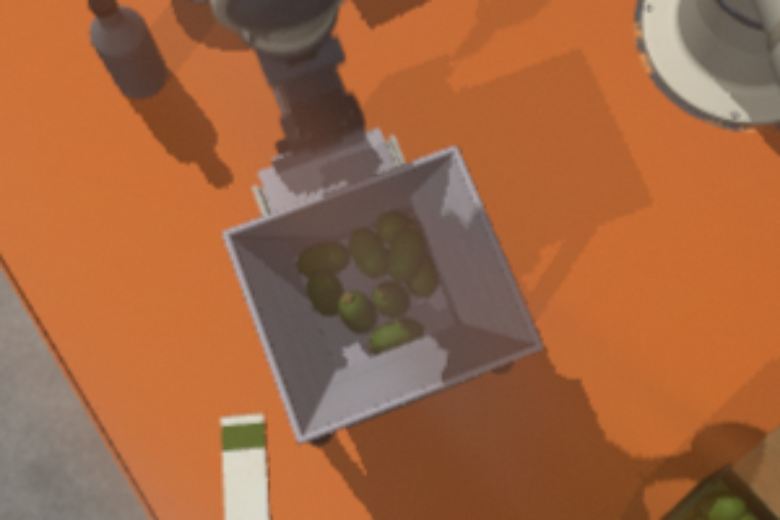

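The crop shows the gripper above the handle, near (320,130), and all nine feijoas visible in the hopper around (370,280). The scene camera can therefore be used for counting. I'll descend and grip.

```bash
python3 -m creep '[[[0,30,3],[0,0,0],1],[[0,62,3],[0,0,0],1],[[0,94,3],[0,0,0],1],[[0,94,3],[0,0,0],1]]' && python3 -m creep '[[[0,0,0],[0,0,0],-1],[[0,0,0],[0,0,0],-1],[[0,0,0],[0,0,0],-1],[[0,0,0],[0,0,0],-1],[[0,0,0],[0,0,0],-1]]' 20
```

```text
time: 1.9
position: [0.5645, -0.1199, 0.165]
tcp_rot: [-0.077, 0.074, 0.703, -0.703]
wrist_force: [-0.0, 0.1, 0.1]
gripper_width: 0.0911
time: 2.52
position: [0.566, -0.1203, 0.1671]
tcp_rot: [0.076, -0.076, -0.703, 0.703]
wrist_force: [0.3, -0.5, -0.1]
gripper_width: 0.044
```

```bash
python3 -m creep '[[[0,0,0],[0,0,0],-1],[[0,0,0],[0,0,0],-1],[[0,0,0],[0,0,0],-1],[[0,0,0],[0,0,0],-1],[[0,0,0],[0,0,0],-1]]' 30
```

```text
time: 3.15
position: [0.5659, -0.1201, 0.1669]
tcp_rot: [-0.076, 0.076, 0.703, -0.703]
wrist_force: [1.6, 3.5, 1.2]
gripper_width: 0.0169
```

Gripped, with a width of 17 mm that matches the plate plus flange. Now I'll open in steps.

```bash
cat >> h.py <<'E'
Y=np.array([.212,.977]);X=np.array([.977,-.212]);O=np.array([.6086,.0696])
def look(save=None):
    d=cam('scene');w=world(d);f=d['frame']
    L=np.stack([(w[...,:2]-O)@X,(w[...,:2]-O)@Y,w[...,2]],-1)
    hsv=cv2.cvtColor(f,cv2.COLOR_BGR2HSV)
    g=(hsv[...,0]>22)&(hsv[...,0]<60)&(hsv[...,1]>90)&(abs(L[...,0])<.13)&(L[...,1]>-.1)&(L[...,1]<.15)
    hi=g&(L[...,2]>.14); lo=g&(L[...,2]<.128)&(L[...,2]>.05)
    s=sensors.observe()
    print('t',round(s['time'],2),'tcp y_h',round(float((s['position'][:2]-O)@Y)*1000,1),'hi px',hi.sum(),'lo px',lo.sum(),'F',s['wrist_force'].round(1),'w',round(s['gripper_width'],4))
    if save: cv2.imwrite('pics/'+save,cv2.resize(f[140:280,215:360],(725,700)[0:1]+(580,) if False else (600,580),interpolation=cv2.INTER_CUBIC))
E
python3 -c "from h import *; look()"
python3 -m creep '[[[0,0,8],[0,0,0],-1],[[0,0,16],[0,0,0],-1],[[0,0,24],[0,0,0],-1],[[0,0,30],[0,0,0],-1],[[0,0,30],[0,0,0],-1]]'
python3 -c "from h import *; look('o1.png')"
```

```text
t 3.2 tcp y_h -194.5 hi px 259 lo px 0 F [1.7 4.3 2.2] w 0.017
time: 3.82
position: [0.5594, -0.1503, 0.1669]
tcp_rot: [0.076, -0.076, -0.703, 0.703]
wrist_force: [-1.6, -2.9, 1.0]
gripper_width: 0.017
t 3.88 tcp y_h -225.2 hi px 399 lo px 0 F [-1.4 -4.3  1.7] w 0.0167
```

View pics/o1.png

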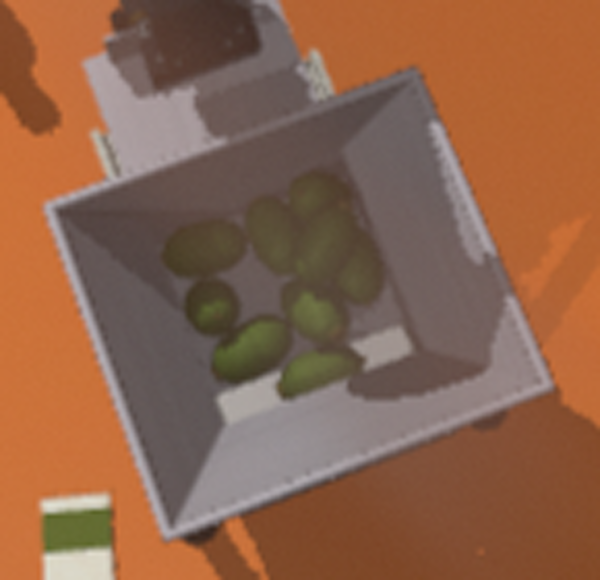

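The crop shows nine feijoas in the hopper. The bright gap strip runs along (220–410, 330–410), with one fruit lying over it at (320,372). I'll go on in small steps, using an area measure of fruit above the gate.

```bash
python3 - <<'E'
s=open('h.py').read()
s=s.replace("    hi=g&","    B=f.astype(int);g=(B[...,1]-B[...,0]>12)&(B[...,1]>=B[...,2]-4)&(abs(L[...,0])<.1)&(L[...,1]>-.08)&(L[...,1]<.12)\n    hi=g&")
open('h.py','w').write(s)
E
python3 -c "from h import *; look()"
python3 -m creep '[[[0,0,4],[0,0,0],-1],[[0,0,8],[0,0,0],-1],[[0,0,8],[0,0,0],-1],[[0,0,8],[0,0,0],-1]]'|head -1
python3 -c "from h import *; look()"
python3 -m creep '[[[0,0,3],[0,0,0],-1],[[0,0,6],[0,0,0],-1],[[0,0,6],[0,0,0],-1],[[0,0,6],[0,0,0],-1]]'|head -1
python3 -c "from h import *; look('o2.png')"
```

```text
t 3.92 tcp y_h -225.1 hi px 300 lo px 1 F [-2.2 -5.4  1.4] w 0.0169
time: 4.42
t 4.47 tcp y_h -232.5 hi px 209 lo px 0 F [-0.5  2.   1.4] w 0.0167
time: 4.97
t 5.03 tcp y_h -238.5 hi px 195 lo px 0 F [0.1 3.7 2.4] w 0.0166
```

View pics/o2.png

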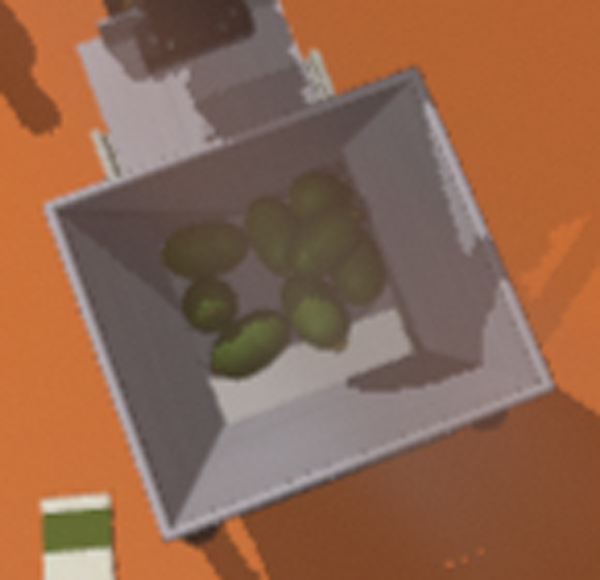

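One has dropped: eight remain in the hopper, and those at (248,345) and (312,315) are next. I'll switch to a depth-based area count, with each fruit taken as the points standing above the gate inside the throat.

```bash
cat >> h.py <<'E'
def cnt(save=None):
    d=cam('scene');w=world(d);f=d['frame'].astype(int)
    L=np.stack([(w[...,:2]-O)@X,(w[...,:2]-O)@Y,w[...,2]],-1)
    ins=(abs(L[...,0])<.066)&(L[...,1]>-.071)&(L[...,1]<.071)
    hi=ins&(L[...,2]>.142)
    lo=ins&(L[...,2]>.06)&(L[...,2]<.128)
    s=sensors.observe()
    a=(w[...,2]*0+1)
    # true horizontal area: z^2/(fx fy)
    area=lambda m:(d['z_map'][m]**2).sum()/d['intrinsics'][0][0]**2*1e6
    print('t',round(s['time'],2),'open~',round(-194.5+4-float((s['position'][:2]-O)@Y)*1000,1),'hi mm2',round(area(hi)),'lo',round(area(lo)),'F',s['wrist_force'].round(1))
    if save: cv2.imwrite('pics/'+save,cv2.resize(d['frame'][140:280,215:360],(600,580),interpolation=cv2.INTER_CUBIC))
E
python3 -c "from h import *; cnt()"
python3 -m creep '[[[0,0,3],[0,0,0],-1],[[0,0,6],[0,0,0],-1],[[0,0,6],[0,0,0],-1],[[0,0,6],[0,0,0],-1]]'|head -1
python3 -c "from h import *; cnt('o3.png')"
```

```text
t 5.08 open~ 48.0 hi mm2 11614 lo 69 F [0.2 3.7 3.1]
time: 5.58
t 5.62 open~ 54.1 hi mm2 11506 lo 84 F [-0.9  1.5  3.8]
```

```bash
python3 -m creep '[[[0,0,2],[0,0,0],-1],[[0,0,4],[0,0,0],-1],[[0,0,4],[0,0,0],-1],[[0,0,4],[0,0,0],-1]]'|head -1
python3 -c "from h import *; cnt('o4.png')"
```

```text
time: 6.12
t 6.17 open~ 58.1 hi mm2 9122 lo 614 F [-2.6  2.4  2.8]
```

```bash
python3 -m creep '[[[0,0,0],[0,0,0],-1],[[0,0,0],[0,0,0],-1],[[0,0,0],[0,0,0],-1]]'|head -1
python3 -c "from h import *; cnt('o5.png')"
```

```text
time: 6.55
t 6.6 open~ 58.1 hi mm2 8659 lo 1706 F [-2.7  2.7  3.7]
```

View pics/o5.png

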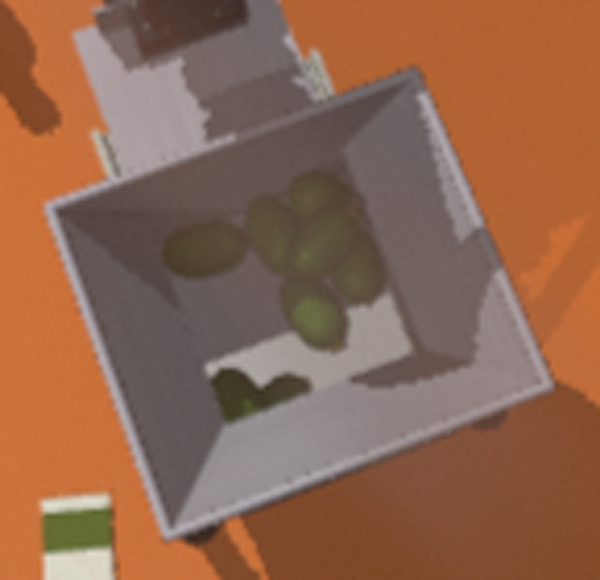

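Six remain in the hopper and three are down, two of them visible through the gap at (235,392) and (285,385). The fruit at (315,315) is next, so I'll go on in small steps.

```bash
python3 -m creep '[[[0,0,2],[0,0,0],-1],[[0,0,4],[0,0,0],-1],[[0,0,4],[0,0,0],-1],[[0,0,4],[0,0,0],-1]]'|head -1
python3 -c "from h import *; cnt('o6.png')"
```

```text
time: 7.1
t 7.15 open~ 62.1 hi mm2 7367 lo 1996 F [-2.2  3.1  5. ]
```

```bash
python3 -m creep '[[[0,0,0],[0,0,0],-1],[[0,0,0],[0,0,0],-1],[[0,0,0],[0,0,0],-1]]'|head -1
python3 -c "from h import *; cnt('o7.png')"
```

```text
time: 7.52
t 7.58 open~ 62.0 hi mm2 6497 lo 3027 F [-2.4  2.3  3.9]
```

View pics/o7.png

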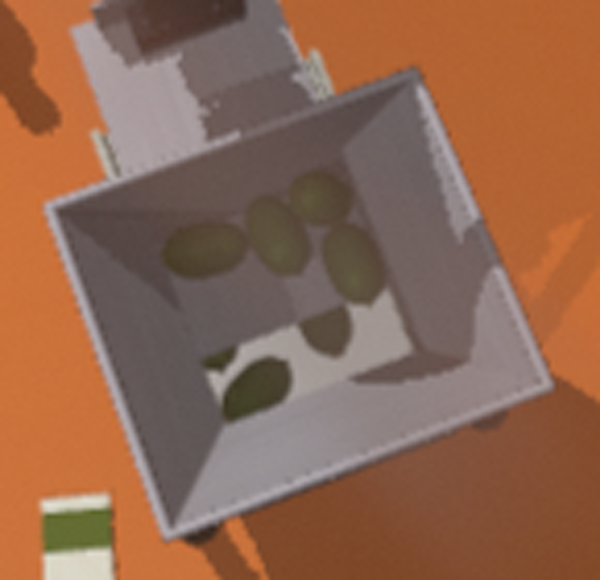

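Four remain, at (205,248), (278,235), (320,197) and (355,262), so five have dropped. I'll shut the gate now.

```bash
python3 -m creep '[[[0,0,-12],[0,0,0],-1],[[0,0,-24],[0,0,0],-1],[[0,0,-36],[0,0,0],-1],[[0,0,-46],[0,0,0],-1],[[0,0,-52],[0,0,0],-1]]'
python3 -m creep '[[[0,0,-4],[0,0,0],-1],[[0,0,-8],[0,0,0],-1],[[0,0,-10],[0,0,0],-1],[[0,0,-11],[0,0,0],-1]]'
python3 -c "from h import *; cnt('o8.png')"
```

```text
time: 8.2
position: [0.5647, -0.1259, 0.1669]
tcp_rot: [0.076, -0.076, -0.703, 0.703]
wrist_force: [-4.4, -2.2, 4.1]
gripper_width: 0.0169
time: 8.7
position: [0.567, -0.1154, 0.1669]
tcp_rot: [0.076, -0.076, -0.703, 0.703]
wrist_force: [-3.8, -3.0, 4.4]
gripper_width: 0.0168
t 8.75 open~ -1.0 hi mm2 6946 lo 349 F [-3.2 -1.2  2.6]
```

View pics/o8.png

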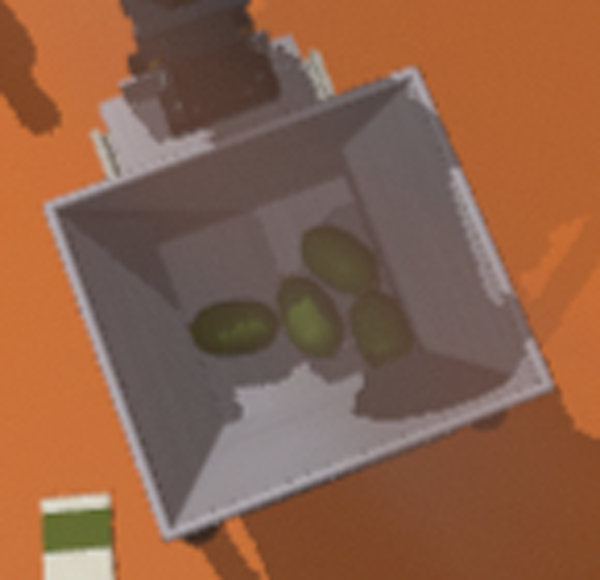

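Four fruit remain in the hopper and no gap is visible. I'll push gently to confirm the end stop.

```bash
python3 -m creep '[[[0,0,-1],[0,0,0],-1],[[0,0,-2],[0,0,0],-1],[[0,0,-2],[0,0,0],-1],[[0,0,-2],[0,0,0],-1]]'
python3 -c "from h import *; cnt()"; python3 -m creep '[[[0,0,-1],[0,0,0],-1],[[0,0,-2],[0,0,0],-1],[[0,0,-2],[0,0,0],-1],[[0,0,-2],[0,0,0],-1]]'
python3 -c "from h import *; cnt()"
```

```text
time: 9.25
position: [0.5674, -0.1133, 0.1669]
tcp_rot: [-0.076, 0.076, 0.703, -0.703]
wrist_force: [-4.1, -0.8, 4.5]
gripper_width: 0.0168
t 9.3 open~ -3.0 hi mm2 6967 lo 441 F [-3.8 -1.6  3.7]
time: 9.8
position: [0.5679, -0.1115, 0.1669]
tcp_rot: [-0.076, 0.076, 0.703, -0.703]
wrist_force: [-4.1, -2.1, 5.0]
gripper_width: 0.0169
t 9.85 open~ -5.0 hi mm2 6963 lo 358 F [-3.5 -2.2  3.5]
```

```bash
python3 -m creep '[[[0,0,-1],[0,0,0],-1],[[0,0,-2],[0,0,0],-1],[[0,0,-3],[0,0,0],-1],[[0,0,-3],[0,0,0],-1]]'
python3 -c "from h import *; cnt()"
```

```text
time: 10.35
position: [0.5679, -0.1113, 0.1669]
tcp_rot: [0.076, -0.075, -0.702, 0.705]
wrist_force: [-10.6, -27.0, 3.9]
gripper_width: 0.0169
t 10.4 open~ -5.1 hi mm2 6932 lo 309 F [ -9.5 -26.9   1.9]
```

It's on the end stop: the TCP has stopped advancing and the force has risen to 27 N. I'll release, lift and retreat.

```bash
python3 -m creep '[[[0,0,3],[0,0,0],-1],[[0,0,3],[0,0,0],0],[[0,0,3],[0,0,0],0.2],[[0,0,3],[0,0,0],0.2],[[0,0,3],[0,0,0],0.2]]'
python3 -m creep '[[[0,0,0],[0,0,0],0.2],[[0,0,0],[0,0,0],0.2],[[0,-30,0],[0,0,0],0.2],[[0,-70,0],[0,0,0],0.2],[[0,-110,0],[0,0,0],0.2]]'
python3 -m creep '[[[0,-20,40],[0,0,0],0.2],[[0,-20,90],[0,0,0],0.2],[[0,-20,130],[0,0,0],0.2],[[0,-20,130],[0,0,0],0.2]]'
python3 - <<'E'
from h import *
cnt('o9.png')
d=cam('scene');w=world(d);L=np.stack([(w[...,:2]-O)@X,(w[...,:2]-O)@Y,w[...,2]],-1)
for n in('scene','top'):
    d=cam(n);w=world(d);L=np.stack([(w[...,:2]-O)@X,(w[...,:2]-O)@Y,w[...,2]],-1)
    m=(abs(L[...,0])<.1)&(L[...,1]<-.1)&(L[...,1]>-.25)&(L[...,2]>.172)&(L[...,2]<.2);p=L[m]
    print(n,len(p),np.percentile(p,[2,50,98],axis=0).round(4).tolist())
    cv2.imwrite(f'pics/{n}9.png',d['frame'])
a=cv2.imread('pics/scene9.png')[0:300,60:360];b=cv2.imread('pics/top9.png')[60:260,220:520]
cv2.imwrite('pics/end.png',np.vstack([cv2.resize(a,(390,390)),cv2.resize(b,(390,200))]) if 0 else np.hstack([cv2.resize(a,(400,400)),cv2.copyMakeBorder(cv2.resize(b,(400,267)),0,133,0,0,0)]))
E
```

```text
time: 11.02
position: [0.5679, -0.1113, 0.1669]
tcp_rot: [-0.076, 0.076, 0.703, -0.703]
wrist_force: [0.8, -0.4, -0.4]
gripper_width: 0.0536
time: 11.65
position: [0.5677, -0.1115, 0.2781]
tcp_rot: [-0.076, 0.076, 0.703, -0.703]
wrist_force: [0.5, -0.3, -0.4]
gripper_width: 0.0547
time: 12.15
position: [0.5395, -0.2409, 0.2968]
tcp_rot: [0.077, -0.077, -0.703, 0.703]
wrist_force: [0.9, 0.4, 0.7]
gripper_width: 0.0548
t 12.2 open~ 126.0 hi mm2 6965 lo 350 F [0.4 0.4 0.2]
scene 194 [[-0.0458, -0.194, 0.1725], [-0.0014, -0.1843, 0.1808], [0.0424, -0.177, 0.1865]]
top 179 [[-0.0432, -0.1935, 0.173], [0.0001, -0.1855, 0.1816], [0.0446, -0.1775, 0.1868]]
```

View pics/end.png

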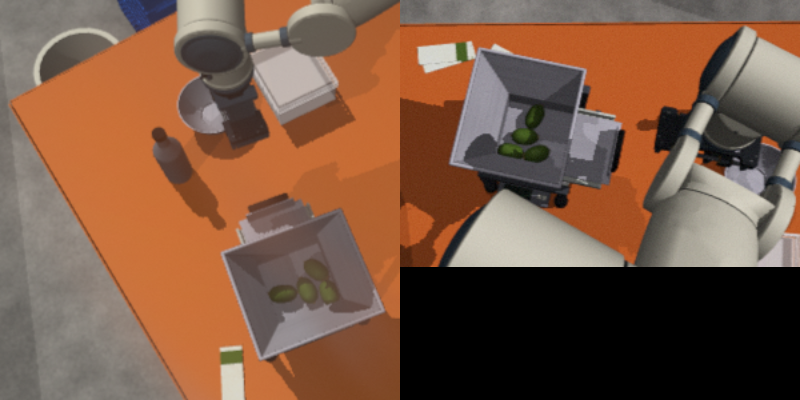

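The final view shows the gate shut, with the handle's outer edge measuring −194 mm, which matches shut. Four feijoas are in the hopper, none lie on the table, and the flask, bowl and spare punnets stand undisturbed. The gripper is clear, so I'll hand in.

```bash
python3 -c "from rig import hand_in; print(hand_in())"
```

```text
the job is handed in; nothing more can be done
None
```

I opened the gate in steps to about 62 mm (67 mm allowing for the slip noted below), let five feijoas drop into the punnet, then shut it and handed in at about 12 s of the 48 s allowed. No verdict was reported.

- **Count:** four feijoas are visible in the hopper from both cameras, so five dropped. I did not read the scale or see all five in the punnet; only two or three showed through the gap. No fruit lies on the visible parts of the table.
- **Gate shut:** pushing it closed, the arm stopped advancing as the force rose to 27 N, so it is on its end stop. The handle's outer edge then measured −194 mm in both views, as it should when shut.
- **Disagreement:** my "open" readout ended at about −5 mm instead of 0. Most likely closing the jaws had pulled the gate about 5 mm further open at the start, so my zero was off.
- **Bystanders and arm:** the bowl, spare punnets and flask look unmoved by eye, but I did not measure them again. The arm is clear of everything, with wrist force near zero.

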